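# Set the outrigger leg of an upside-down display stand

## Robot

A 7-joint arm with a two-finger parallel gripper is mounted at the origin on the work surface. World frame = base frame: x ahead of the robot, y to its left, z up, the work surface at z = 0. Lengths are in m, angles in degrees, forces in N, time in s.
With the tool pointing down it reaches from about 0.425 to 0.975 m from the base axis. Payload 16.7 kg.
Tool frame: the origin (TCP) lies at the very end of the fingers, on their centre line; the grasp point (between the pads) lies 19 mm behind it; z points along the fingers, y is the line along which they close (so a half turn about z gives the same grasp; the last joint's range is limited). The gripper opens to 85 mm and grips with 20 to 120 N. Pads are 22 mm wide; open, the fingers measure 114 mm over their backs; the gripper's body (76 mm by 85 mm) begins 54 mm behind the grasp point. The pads swing forward as they close: fully open they stand 13 mm farther back than shut.
Start: joints at [67.695, 24.414, 4.234, 92.017, -1.954, 63.644, -3.845], TCP at [0.16, -0.656, 0.231] pointing down, gripper open.
Joint ranges: [-163.25, 163.25], [-28.42, 122.38], [-70.27, 78.77], [12.13, 141.07], [-58.53, 238.53], [9.26, 117.41], [-156.51, 156.51]. Speed limits (degrees/s): [108.29, 108.29, 136.94, 136.94, 172.46, 172.46, 172.46].

## Interface

Orientations are given as a 3x3 rotation matrix whose columns are the frame's x, y, z axes.
In Python, from rig import robot gives the robot as it stands.
- The arm moves only by the shell command python3 -m pendant 'ROWS'. ROWS is JSON, one flat list of numbers, 7 for each row, row after row: the shift along the world's x, y, z in cm, then the turn, a rotation vector about the world's x, y, z in rad, then the closure, from 0 (fully open) to 1 (shut). A call has 1 to 8 rows; each row shifts and turns the commanded pose from where the row before left it; what a row does not reach is not made up. A row lasts 1/10 s, in which the tool goes at most 50 mm and 8.59 degrees, less where a joint would pass 70% of its speed; a pose out of reach is approached as far as the arm can. A call with a gripper value outside its range is refused whole. The fingers move at their own pace and stop on an object; the grip force is fixed at half the most. Time passes only in rows, so rows that do not move let the fingers close. It gives the time, the measured TCP pose, the force, the opening and the grip force at its end, in the units of the state.
- robot.get_obs(): the state, without advancing time (a new reading comes with each control period).
- robot.get_image(name): name is "scene" or "top" or "wrist"; returns the picture (400x640x3 uint8, red, green, blue); there is no depth.
- robot.calibration(name): a dict with "K" (3x3 intrinsics, pixels), "R" (3x3) and "t" (3): a world point X has camera coordinates R X + t. Camera axes: x right, y down, z forward; pixel columns grow to the right and rows downward; lengths in m; the calibration is good to about 2 mm. The wrist camera is an equidistant fisheye: a pixel r from the principal point sees the ray r / f radians off the axis. A picture is of the moment at which its call begins: read the wrist's pose just before it. calibration takes no time and is no camera call; for the wrist camera it gives the pose at the moment of the call.
- robot.sign_off(): hands the job in; it is judged then, once.
The state is a dict: "time": time; "joint_pos": joint angles; "qvel": joint speeds; "effort": joint torques, N m; "position": TCP position; "orientation": TCP orientation; "wrist_force": force on the tool from outside, world axes, zero at the start; "ft_torque": the same for the moment, N m; "width": finger opening in m; "gripper_force": force on a finger pad.
Only numpy, scipy, OpenCV 4.12 (cv2) and the standard library are available. Lean on these libraries where they do the work, as an engineer would, in place of code of your own. Each camera call takes 0.05 s, during which the arm holds its last target. There are 200 camera calls.

## Task

The display stand for the painted boxes lies upside down on the bench. Press the loose rubber cap of its sliding leg fully home, then pull the leg out by its black grip bar until the white pointer lies on the yellow length mark, and, holding the leg there all the while, slide the red cam lever along the bar until it is fully closed. Finish still holding the leg by the grip bar at the mark, because its spring pulls it back in, and leave the other things on the bench where they stand.

Things in the scene. Friction and masses are not known exactly. Their poses are not given: they have to be found in the camera images.
- stand: Red-edged wooden panel 200 (its x) by 240 (its y) by 18 mm, upside down, clamped to the bench. Origin: centre of its underside, on the bench; z up. An aluminium channel (36 wide, rail tops 38 above the bench) runs along its y axis; the leg slides in it, out towards +y. Two fixed black feet (diameter 26, top 82 high) stand at x = +-80, y = -95.
- leg (a joint): Extension of the sliding leg along the stand's +y, m: 0 fully in (start), 0.12 fully out. A spring always pulls it in (2.4 N at 0, 3.8 N at 0.12); it runs back if let go, even with the cam lever closed. It carries the grip bar, cam lever, pointer and cap. It is on the mark when leg equals mark.
- mark (a joint): Where the yellow mark is on the rails, expressed as the leg extension that brings the pointer on to it, m (0.055 to 0.10; it does not move in a run).
- mark_mid (a point): Middle of the yellow length mark, a band 10 mm wide (along y) painted over both rails of the channel and carried on over the panel to 41 mm either side of the leg; the point is on the leg's centre line, 39 above the bench.
- pointer (a point): Middle of the white pointer, a strip 50 (x) by 3 (y) mm that crosses over the rails, on the leg, 50 mm from the grip bar on the +y side (between bar and cap); 39 above the bench.
- bar_grip (a point): A good place to take the black grip bar: on its centre line, half-way up (55 above the bench), at stand x = -29 mm, beside the open cam lever. The bar is fixed across the leg: 14 mm thick (y), 110 long (x, from -50 to +60), 41 to 69 above the bench, its centre line at stand y = -40 mm + leg. Pinch it from above, fingers closing along y, tips over 3 mm above the rails; loosened, they slide along it.
- cam (a joint): Travel of the red cam lever (a saddle over the grip bar: two wings and a bridge) along the bar, towards the stand's +x, m: 0 open, 0.024 fully closed against its stop (starts between 0 and 0.004). It takes about 3 N to slide and stays where it is left.
- cam_face (a point): The -x face of the cam lever, the one to push, on the bar's centre line, 56 above the bench; stand x = +1 mm when open, +25 closed. Wings stand 9.5 to 35.5 mm to either side (y) of the bar's centre line, 44 to 68 mm above the bench, 10 thick; the bridge over the bar is 71 to 77 high, flush with the faces. Fingers that straddle the bar meet the wings when slid along it towards +x.
- cap (a joint): How far the leg's rubber cap is pressed on, m: 0 loose, 0.012 fully home (starts between 0 and 0.004). Moves straight down, snug: about 6 N to move it, and it stays.
- cap_top (a point): Centre of the flat top of the black rubber cap with an orange band (diameter 28, 24 tall) on the upright stub near the leg's end, 100 mm from the grip bar on the +y side; 96 above the bench when loose, 84 when home.
- small_retablo_mid (a point): Bystander: small painted gable-roofed box, 45 x 60 mm, 111 tall; point 40 above its underside.
- paint_jar_mid (a point): Bystander: paint jar, diameter 56, 65 tall; point 32 above its underside.
- glue_bottle_mid (a point): Bystander: white glue bottle, diameter 48, 105 tall; point 50 above its underside.
- figurine_mid (a point): Bystander: red figurine with a yellow hat on a round base of diameter 52, 84 tall; point 40 above its underside.

How it is judged (in metres and radians):
On the way, in this order (a step that is already met when the one before it is completed fails the run):
1. the rubber cap is pressed home (value of joint cap above 0.0102 m), for 0.1 s.
2. the leg is held by its grip bar with the pointer on the mark, the cam lever still open (y of pointer in the frame of mark_mid between -0.005 and 0.005 m and contact force between the fingers and leg_c0 above 0.5 N and value of joint cam below 0.01 m), for 0.2 s.
3. the cam lever is closed while the leg is held on the mark (y of pointer in the frame of mark_mid between -0.005 and 0.005 m and contact force between the fingers and leg_c0 above 0.5 N and value of joint cam above 0.0205 m), for 0.2 s.
At the end, for the whole second after the job is handed in: The robot still holds the leg by its grip bar (over 0.5 N of contact), at rest, with the pointer within 5 mm of the middle of the mark; the cam lever has travelled over 20.5 of its 24 mm; the cap is over 10.2 of 12 mm on; each bystander is within 20 mm of its start (all of step 3 and value of joint cap above 0.0102 m and velocity of joint leg between -0.01 and 0.01 m/s and distance of each of small_retablo_mid, paint_jar_mid, glue_bottle_mid, figurine_mid from where it was at the start of the episode below 0.02 m); the arm keeps its last pose, push and grip.
It fails at once if the cam lever is slid to closing (past 12 mm) while the leg is more than 9 mm off the mark (value of joint cam above 0.012 m and (y of pointer in the frame of mark_mid above 0.009 m or y of pointer in the frame of mark_mid below -0.009 m)).
It fails at once if a bystander is moved by more than 20 mm (distance of any of small_retablo_mid, paint_jar_mid, glue_bottle_mid, figurine_mid from where it was at the start of the episode above 0.02 m).
It also fails if it takes over 51 s, if anything falls off the work surface, if the arm or the gripper's body presses on something with over 40 N, if the wrist force passes 120 N, or if a joint passes its speed limit or range.

## Working session

There is one attempt and no reset: what is moved stays moved. The work goes in short steps, Python scripts to look and compute and a shell command to move; the robot and the scene stay as the last step left them, time stands still between calls to the robot, and variables do not carry over. Pictures are saved under pics/ and viewed, at most 10 in all, crops included, and the job is handed in when it is done.

```bash
mkdir -p pics; cat > h.py <<'E'
import numpy as np, cv2
from rig import robot
def ray(c,u,v):
    K,R,t=[np.array(c[k],float) for k in("K","R","t")]
    d=np.linalg.inv(K)@[u,v,1]; return -R.T@t, R.T@d
def onplane(c,u,v,z):
    o,d=ray(c,u,v); return o+d*(z-o[2])/d[2]
def proj(c,X):
    K,R,t=[np.array(c[k],float) for k in("K","R","t")]
    p=K@(R@np.array(X)+t); return p[:2]/p[2]
def save(im,n): cv2.imwrite("pics/"+n,cv2.cvtColor(np.ascontiguousarray(im),cv2.COLOR_RGB2BGR))
E
python3 - <<'E'
from h import *
np.set_printoptions(precision=4,suppress=True)
s=robot.get_obs(); print(s["time"],s["position"],s["orientation"],s["width"])
for n in("top","scene"):
    im=robot.get_image(n); np.save(n,im); save(im,n+".png")
    c=robot.calibration(n); print(n,ray(c,320,200))
E
```

```text
0.0 [ 0.1602 -0.6553  0.2306] [[ 0.9714  0.2375 -0.0004]
 [ 0.2375 -0.9714  0.0012]
 [-0.0001 -0.0013 -1.    ]] 0.08509749874293726
top (array([0.6026, 0.0522, 1.0197]), array([ 0.0537, -0.0456, -0.9977]))
scene (array([ 1.1029, -0.5562,  0.6609]), array([-0.5023,  0.6086, -0.6142]))
```

View pics/top.png

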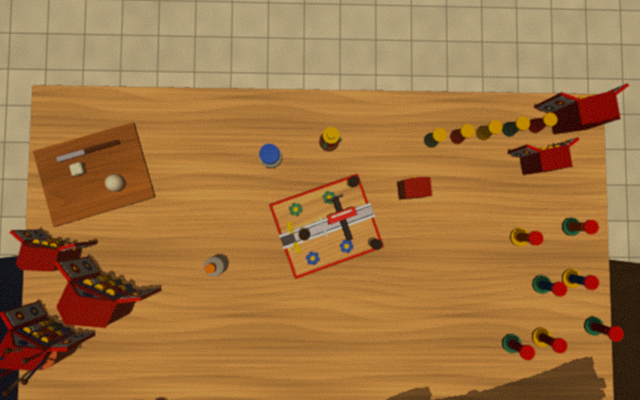

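View pics/scene.png

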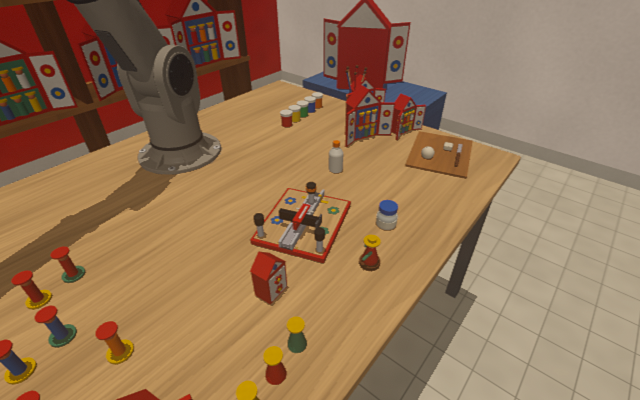

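The top view shows the stand at about (326,226), its feet at (353,181) and (375,243), and the cap at (304,234). The scene view shows the retablo at (268,277), the jar at (387,214), the bottle at (336,156) and the figurine at (370,252). Next I'll fit the panel outline and zoom in.

```bash
python3 - <<'E'
from h import *
np.set_printoptions(precision=4,suppress=True)
im=np.load("top.npy"); c=robot.calibration("top")
h=cv2.cvtColor(im,cv2.COLOR_RGB2HSV)
m=(((h[...,0]<6)|(h[...,0]>172))&(h[...,1]>150)&(h[...,2]>70)).astype(np.uint8)
m[:,:262]=0;m[:,390:]=0;m[:165]=0;m[285:]=0
pts=np.argwhere(m)[:,::-1].astype(np.int32)
W=np.array([onplane(c,u,v,0.018)[:2] for u,v in pts])
r=cv2.minAreaRect((W*1000).astype(np.float32)); print(r)
b=cv2.boxPoints(r); print(b)
print([proj(c,[*(p/1000),0.018]) for p in b])
for n,p in dict(retablo=(414,188,.1),jar=(270,155,.065),fig=(331,134,.08),glue=(210,268,.1),foot1=(353,181,.082),foot2=(375,243,.082),cap=(304,234,.096)).items(): print(n,onplane(c,*p))
save(cv2.resize(im[165:290,255:395],None,fx=5,fy=4.8,interpolation=cv2.INTER_CUBIC)[:600],"topc.png")
s=np.load("scene.npy");save(cv2.resize(s[170:270,240:360],None,fx=6,fy=6,interpolation=cv2.INTER_CUBIC),"scc.png")
E
```

```text
((592.7493896484375, -9.552688598632812), (196.4930419921875, 236.2185516357422), 19.837316513061523)
[[ 460.2524   68.208 ]
 [ 540.4133 -153.9934]
 [ 725.2464  -87.3133]
 [ 645.0855  134.888 ]]
[array([294.8365, 278.2189]), array([383.1909, 246.4113]), array([356.9297, 173.3223]), array([269.0024, 204.1061])]
retablo [ 0.682  -0.2101  0.1   ]
jar [0.7619 0.1301 0.065 ]
fig [ 0.8117 -0.0163  0.08  ]
glue [0.4945 0.2607 0.1   ]
foot1 [ 0.699 -0.069  0.082]
foot2 [ 0.5523 -0.1214  0.082 ]
cap [0.573  0.0466 0.096 ]
```

View pics/topc.png

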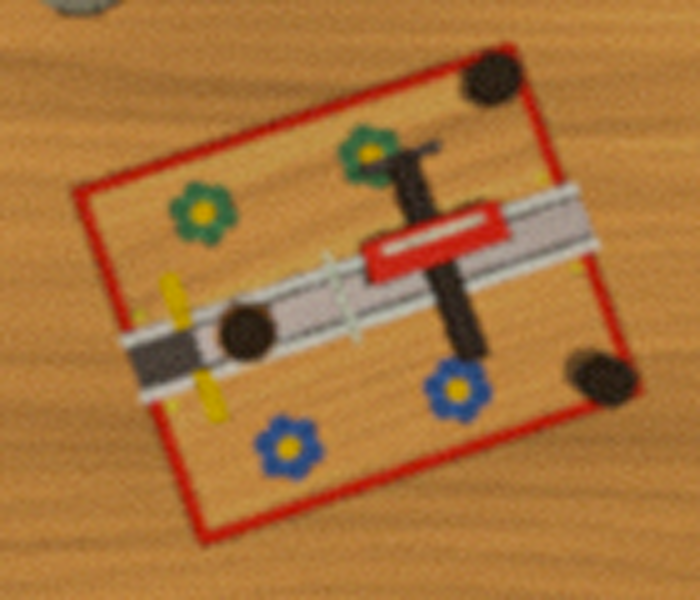

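The zoomed view shows the cap at crop (247,332), the pointer at (340,300), and the yellow band ends at (175,300) and (213,397). The bar's free end is at (470,350). The stand frame is centred at (0.593,-0.010) with yaw 19.8°, and the feet and cap positions confirm it.

```bash
python3 -m pendant '[2.4,4.1,0,0,0,0.013,0.5,2.4,4.1,0,0,0,0.013,1,2.4,4.1,0,0,0,0.013,1,2.4,4.1,0,0,0,0.013,1,2.4,4.1,0,0,0,0.013,1,2.4,4.1,0,0,0,0.013,1,2.4,4.1,0,0,0,0.013,1,2.4,4.1,0,0,0,0.013,1]'
python3 -m pendant '[2.4,4.1,0,0,0,0,1,2.4,4.1,0,0,0,0,1,2.4,4.1,0,0,0,0,1,2.4,4.1,0,0,0,0,1,2.4,4.1,0,0,0,0,1,2.0,3.5,0,0,0,0,1,0,0,0,0,0,0,1,0,0,0,0,0,0,1]'
python3 - <<'E'
from h import *
np.set_printoptions(precision=4,suppress=True)
c=robot.calibration("wrist"); s=robot.get_obs(); im=robot.get_image("wrist"); np.save("w1",im); np.save("w1c",np.array([c],dtype=object),allow_pickle=True); save(im,"w1.png")
print(s["position"],s["orientation"]); print(c)
im=np.load("top.npy"); c=robot.calibration("top")
h=cv2.cvtColor(im,cv2.COLOR_RGB2HSV)
m=((h[...,0]>22)&(h[...,0]<32)&(h[...,1]>190)&(h[...,2]>120)).astype(np.uint8)
m[:165]=0;m[285:]=0;m[:,:262]=0;m[:,390:]=0
a=np.radians(19.84); X=np.array([np.cos(a),np.sin(a)]);Y=np.array([-np.sin(a),np.cos(a)]);C=np.array([.5927,-.0096])
n,l,st,ce=cv2.connectedComponentsWithStats(m)
for i in range(1,n):
    if st[i,4]>5:
        p=onplane(c,*ce[i],.018)[:2]-C; print(st[i],ce[i],p@X,p@Y)
E
```

```text
time: 0.9
position: [0.3528, -0.3258, 0.2313]
orientation: [[0.941, 0.337, -0.0], [0.337, -0.941, -0.0], [-0.0, 0.0, -1.0]]
wrist_force: [0.8, -0.5, -0.3]
width: -0.0001
gripper_force: 0.0
time: 1.7
position: [0.4923, -0.0869, 0.2309]
orientation: [[0.941, 0.339, -0.001], [0.339, -0.941, 0.0], [-0.001, -0.0, -1.0]]
wrist_force: [-0.7, -0.4, -1.0]
width: -0.0
gripper_force: 0.0
[ 0.4923 -0.0869  0.2309] [[ 0.9408  0.3389 -0.0007]
 [ 0.3389 -0.9408  0.0003]
 [-0.0006 -0.0005 -1.    ]]
{'K': array([[309.7069,   0.    , 319.6653],
       [  0.    , 309.7069, 205.819 ],
       [  0.    ,   0.    ,   1.    ]]), 'R': array([[ 0.3393, -0.9407, -0.0011],
       [-0.9079, -0.3278,  0.2614],
       [-0.2462, -0.0877, -0.9652]]), 't': array([-0.2484,  0.3854,  0.4931])}
[327 195   4   4  13] [328.5385 196.3846] 0.0668847750282554 -0.03009220629446427
[293 207   5   5  17] [295.2353 208.7647] 0.06529802806791404 0.05975279356729099
[287 222   6  12  39] [289.6667 227.3077] 0.02593420085506257 0.08838508611272268
[294 242   6  11  38] [296.6842 247.1842] -0.02690733635023236 0.08824109914289996
[345 244   3   4  10] [346.  245.8] -0.06520694261060833 -0.029855028088405837
[311 257   4   3  11] [312.3636 257.9091] -0.06533524452217089 0.06007407404932603
```

View pics/w1.png

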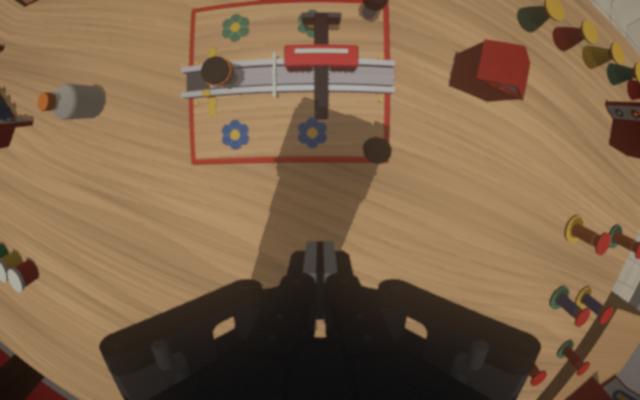

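The wrist view shows the cap at (216,70), the pointer at (275,75), the band at (211,100) and the bar at (321,65). The top-view measurement puts the mark at stand y = 0.0883, so the leg extension is about 0.078. I'll move over the cap and press.

```bash
python3 -m pendant '[2.0,3.35,0,0,0,0,1,2.0,3.35,0,0,0,0,1,2.0,3.35,-2,0,0,0,1,2.0,3.35,-3,0,0,0,1,0,0,-4,0,0,0,1,0,0,-3,0,0,0,1,0,0,-0.5,0,0,0,1,0,0,0,0,0,0,1]'
python3 -m pendant '[0,0,-0.4,0,0,0,1,0,0,-0.4,0,0,0,1,0,0,-0.4,0,0,0,1,0,0,-0.4,0,0,0,1,0,0,-0.2,0,0,0,1,0,0,0,0,0,0,1]'
```

```text
time: 2.55
position: [0.5719, 0.0452, 0.1061]
orientation: [[0.942, 0.336, -0.001], [0.336, -0.942, -0.0], [-0.001, -0.0, -1.0]]
wrist_force: [0.2, -0.3, 0.9]
width: -0.0
gripper_force: 0.0
time: 3.15
position: [0.5726, 0.0463, 0.0884]
orientation: [[0.942, 0.337, 0.001], [0.337, -0.942, -0.0], [0.001, 0.0, -1.0]]
wrist_force: [0.2, -0.7, 0.3]
width: -0.0003
gripper_force: 0.3
```

```bash
python3 -m pendant '[0,0,-0.2,0,0,0,1,0,0,-0.2,0,0,0,1,0,0,0,0,0,0,1]'; python3 -m pendant '[0,0,-0.2,0,0,0,1,0,0,-0.2,0,0,0,1,0,0,0,0,0,0,1]'; python3 - <<'E'
from h import *
save(robot.get_image("wrist"),"w2.png")
E
```

```text
time: 3.45
position: [0.5725, 0.0463, 0.0844]
orientation: [[0.942, 0.337, 0.001], [0.337, -0.942, 0.0], [0.001, 0.0, -1.0]]
wrist_force: [1.1, -0.2, 1.3]
width: -0.0002
gripper_force: 0.7
time: 3.75
position: [0.573, 0.0469, 0.0831]
orientation: [[0.941, 0.337, 0.002], [0.337, -0.941, -0.0], [0.002, 0.001, -1.0]]
wrist_force: [-17.4, -1.3, 52.5]
width: -0.0005
gripper_force: 25.8
```

View pics/w2.png

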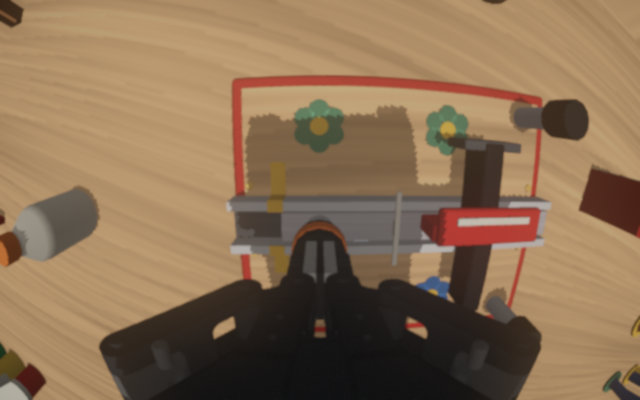

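The cap is bottomed: TCP at 83 mm with force rising to 52 N. The view shows the fingers on its orange-banded top at (320,235). Next I'll raise, open, and go above the bar.

```bash
python3 -m pendant '[0,0,2,0,0,0,1,0,0,3,0,0,0,1,0.15,-2.5,2,0,0,0,0,0.15,-2.6,0,0,0,0,0,0.15,-2.6,0,0,0,0,0,0.2,-2.6,0,0,0,0,0,0,0,0,0,0,0,0,0,0,0,0,0,0,0]'
python3 - <<'E'
from h import *
np.set_printoptions(precision=4,suppress=True)
s=robot.get_obs(); c=robot.calibration("wrist"); im=robot.get_image("wrist"); save(im,"w3.png"); print(s["position"],s["width"])
E
```

```text
time: 4.6
position: [0.5786, -0.0569, 0.1501]
orientation: [[0.942, 0.336, -0.0], [0.336, -0.942, 0.0], [-0.0, -0.0, -1.0]]
wrist_force: [-0.7, -0.0, -0.0]
width: 0.0846
gripper_force: 0.0
[ 0.5786 -0.0569  0.1501] 0.08463741536962993
```

View pics/w3.png

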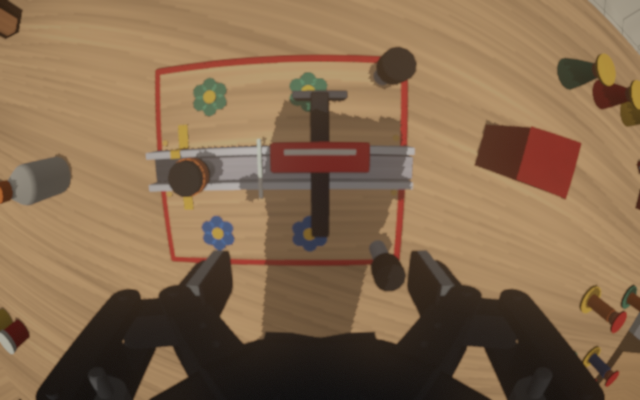

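The open fingers at (215,270) and (430,270) straddle the bar line at u≈320, and the foot is at (387,265). I'll partly close, descend, and grip.

```bash
python3 -m pendant '[0,0,-1,0,0,0,0.45,0,0,-2,0,0,0,0.45,0,0,-3,0,0,0,0.45,0,0,-3,0,0,0,0.45,0,0,-1.5,0,0,0,0.45,0,0,0,0,0,0,0.45]'
```

```text
time: 5.25
position: [0.5774, -0.0558, 0.0432]
orientation: [[0.941, 0.338, -0.004], [0.338, -0.941, 0.001], [-0.003, -0.002, -1.0]]
wrist_force: [-0.1, -0.4, 0.5]
width: 0.0468
gripper_force: 0.0
```

```bash
python3 -m pendant '[0,0,0.1,0,0,0,1,0,0,0,0,0,0,1,0,0,0,0,0,0,1,0,0,0,0,0,0,1,0,0,0,0,0,0,1]'
```

```text
time: 5.75
position: [0.5797, -0.0566, 0.0479]
orientation: [[0.941, 0.337, 0.002], [0.337, -0.941, -0.0], [0.002, 0.001, -1.0]]
wrist_force: [-0.8, 1.2, 5.4]
width: 0.0128
gripper_force: 58.6
```

```bash
python3 -m pendant '[-0.17,0.47,0.2,0,0,0,1,-0.34,0.94,0,0,0,0,1,-0.47,1.32,0,0,0,0,1,-0.47,1.32,0,0,0,0,1,-0.47,1.32,0,0,0,0,1,-0.44,1.22,0,0,0,0,1,-0.17,0.47,0,0,0,0,1,0,0,0,0,0,0,1]'
python3 -m pendant '[0,0,0,0,0,0,1,0,0,0,0,0,0,1]'
python3 - <<'E'
from h import *
np.set_printoptions(precision=4,suppress=True)
for n in("wrist","top","scene"):
    c=robot.calibration(n); im=robot.get_image(n); np.save(n+"4",im); np.save(n+"4c",c,allow_pickle=True)
w=cv2.resize(np.load("wrist4.npy")[90:330,150:470],None,fx=2.5,fy=2.5); save(w,"w4.png")
E
```

```text
time: 6.55
position: [0.5539, 0.015, 0.0481]
orientation: [[0.941, 0.338, 0.001], [0.338, -0.941, 0.001], [0.002, -0.0, -1.0]]
wrist_force: [11.3, 0.4, -30.2]
width: 0.0125
gripper_force: 62.7
time: 6.75
position: [0.5542, 0.0141, 0.0481]
orientation: [[0.941, 0.337, 0.002], [0.337, -0.941, 0.001], [0.002, -0.0, -1.0]]
wrist_force: [11.5, 1.2, -30.6]
width: 0.0124
gripper_force: 62.8
```

View pics/w4.png

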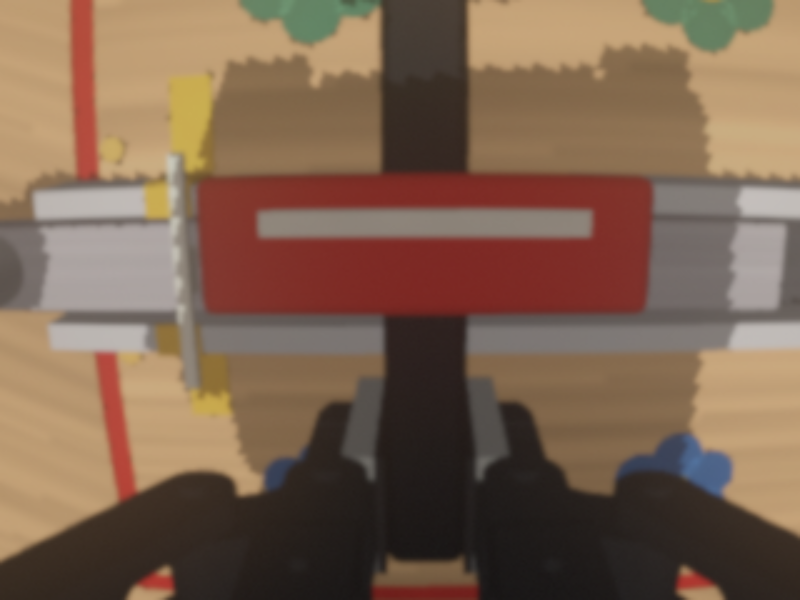

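The pointer at crop (187,335) lies right of the band centre (about 173) on the rail. It is about 3 mm short, and the TCP estimate also gives 2.9 mm. I'll correct this and unload the vertical force.

```bash
python3 -m pendant '[-0.06,0.17,-0.1,0,0,0,1,-0.05,0.14,-0.06,0,0,0,1,0,0,0,0,0,0,1,0,0,0,0,0,0,1,0,0,0,0,0,0,1]'
python3 - <<'E'
from h import *
np.set_printoptions(precision=4,suppress=True)
p=robot.get_obs()["position"][:2]-np.array([.5927,-.0096]); a=np.radians(19.84)
print(p@[np.cos(a),np.sin(a)],p@[-np.sin(a),np.cos(a)])
im=robot.get_image("wrist");c=robot.calibration("wrist");K,R,t=[np.array(c[k]) for k in"KRt"]
def fe(u,v,z):
    q=np.array([u-K[0,2],v-K[1,2]])/K[0,0];r=np.hypot(*q);d=R.T@np.array([*(np.sin(r)*q/r),np.cos(r)]);o=-R.T@t
    X=o+d*(z-o[2])/d[2];w=X[:2]-[.5927,-.0096];return w@[np.cos(a),np.sin(a)],w@[-np.sin(a),np.cos(a)]
h=cv2.cvtColor(im,cv2.COLOR_RGB2HSV)
m=((h[...,0]>20)&(h[...,0]<33)&(h[...,1]>130)&(h[...,2]>70)).astype(np.uint8)
m[:,:180]=0;m[:,260:]=0
P=np.array([fe(u,v,.018) for v,u in np.argwhere(m)])
for lo,hi in((.028,.04),(-.04,-.028)):
    q=P[(P[:,0]>lo)&(P[:,0]<hi)&(abs(P[:,1]-.088)<.012)]
    print(len(q),np.percentile(q[:,1],[3,97]) if len(q) else 0)
save(cv2.resize(im[110:260,180:280],None,fx=4,fy=4),"w5.png")
print([fe(180+x/4,110+y/4,.039) for x,y in((0,0),(400,0),(0,600))])
np.save("w5",im)
E
```

```text
time: 7.4
position: [0.5533, 0.0169, 0.048]
orientation: [[0.942, 0.337, 0.002], [0.337, -0.942, -0.0], [0.002, 0.001, -1.0]]
wrist_force: [2.0, -3.0, 7.0]
width: 0.0123
gripper_force: 67.9
-0.02808607255370762 0.03826244343799357
266 [0.0858 0.0939]
82 [0.0875 0.0939]
[(np.float64(0.04960888461428531), np.float64(0.11096782753600189)), (np.float64(0.046311885035006065), np.float64(0.05755012125561157)), (np.float64(-0.03496309388059311), np.float64(0.12011118175402355))]
```

View pics/w5.png

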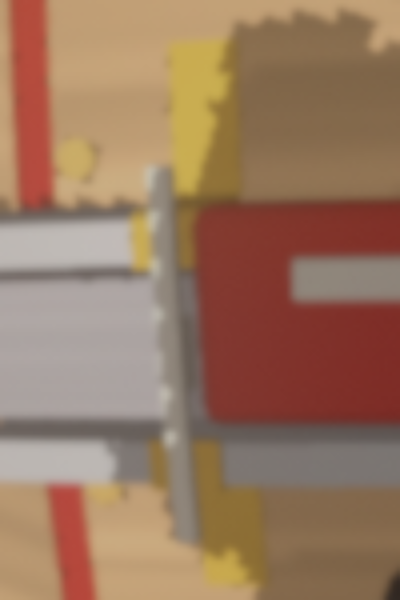

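The pointer is on the mark: lower rail band 150–220 with the pointer at about 181. Next I'll loosen slightly, so the leg rests on the -y finger, and slide along the bar.

```bash
python3 -m pendant '[-0.03,0.09,0,0,0,0,0.81,0,0,0,0,0,0,0.81,0,0,0,0,0,0,0.81]'; python3 -m pendant '[0.28,0.1,0,0,0,0,0.81,0.28,0.1,0,0,0,0,0.81,0.28,0.1,0,0,0,0,0.81,0.28,0.1,0,0,0,0,0.81,0.28,0.1,0,0,0,0,0.81,0,0,0,0,0,0,0.81]'
```

```text
time: 7.75
position: [0.5524, 0.0179, 0.047]
orientation: [[0.942, 0.337, 0.001], [0.337, -0.942, -0.0], [0.001, 0.0, -1.0]]
wrist_force: [1.8, -2.5, 2.5]
width: 0.0164
gripper_force: 1.8
time: 8.35
position: [0.5666, 0.0233, 0.0466]
orientation: [[0.941, 0.337, 0.0], [0.337, -0.941, 0.0], [0.001, -0.0, -1.0]]
wrist_force: [2.0, -3.3, -3.7]
width: 0.0161
gripper_force: 1.8
```

```bash
python3 -m pendant '[0.33,0.12,0,0,0,0,0.81,0.33,0.12,0,0,0,0,0.81,0.33,0.12,0,0,0,0,0.81,0.33,0.12,0,0,0,0,0.81,0.33,0.12,0,0,0,0,0.81,0.33,0.12,0,0,0,0,0.81,0,0,0,0,0,0,0.81]'
cat > st.py <<'E'
from h import *
a=np.radians(19.84);s=robot.get_obs();w=s["position"][:2]-np.array([.5927,-.0096]);f=s["wrist_force"]
X=np.array([np.cos(a),np.sin(a)]);Y=np.array([-X[1],X[0]]);print("x,y",w@X,w@Y,"F",f[:2]@X,f[:2]@Y)
E
python3 st.py
```

```text
time: 9.05
position: [0.5862, 0.0303, 0.0467]
orientation: [[0.941, 0.337, -0.0], [0.337, -0.941, -0.0], [-0.0, -0.0, -1.0]]
wrist_force: [0.6, -3.7, -0.8]
width: 0.0163
gripper_force: 2.6
x,y 0.0073903959550578185 0.03972690418413172 F -0.7223543745896778 -3.681725145436811
```

```bash
python3 -m pendant '[0.19,0.07,0,0,0,0,0.81,0.19,0.07,0,0,0,0,0.81,0.19,0.07,0,0,0,0,0.81,0.09,0.03,0,0,0,0,0.81,0,0,0,0,0,0,0.81]'; python3 st.py
```

```text
time: 9.55
position: [0.5923, 0.0325, 0.0466]
orientation: [[0.942, 0.337, -0.001], [0.337, -0.942, -0.0], [-0.001, -0.0, -1.0]]
wrist_force: [-2.7, -5.0, 1.5]
width: 0.016
gripper_force: 3.0
x,y 0.013935370647131401 0.03972419017320326 F -4.231480429536934 -3.8175973877191174
```

```bash
python3 -m pendant '[0.09,0.03,0,0,0,0,0.81,0.09,0.03,0,0,0,0,0.81,0,0,0,0,0,0,0.81,0,0,0,0,0,0,0.81]'; python3 st.py
```

```text
time: 9.95
position: [0.5933, 0.0327, 0.0466]
orientation: [[0.942, 0.337, -0.002], [0.337, -0.942, -0.001], [-0.002, 0.0, -1.0]]
wrist_force: [-7.3, -6.7, 5.2]
width: 0.0165
gripper_force: 6.7
x,y 0.014973473011859759 0.03959238431329641 F -9.141542559782646 -3.8493325193152765
```

The force is rising against the stop, so the cam is closed. I'll regrip with a 1 mm return and check.

```bash
python3 -m pendant '[0.03,-0.09,0,0,0,0,1,0,0,0,0,0,0,1,0,0,0,0,0,0,1,0,0,0,0,0,0,1,0,0,0,0,0,0,1]'; python3 st.py; python3 - <<'E'
from h import *
im=robot.get_image("wrist"); save(cv2.resize(im[90:330,150:470],None,fx=2.5,fy=2.5),"w6.png")
E
```

```text
time: 10.45
position: [0.5937, 0.0317, 0.0467]
orientation: [[0.942, 0.337, -0.002], [0.337, -0.942, -0.001], [-0.002, 0.0, -1.0]]
wrist_force: [-7.8, -6.7, 7.4]
width: 0.013
gripper_force: 62.3
x,y 0.014974726485256303 0.038473437758081354 F -9.615225646697946 -3.676199538991307
```

View pics/w6.png

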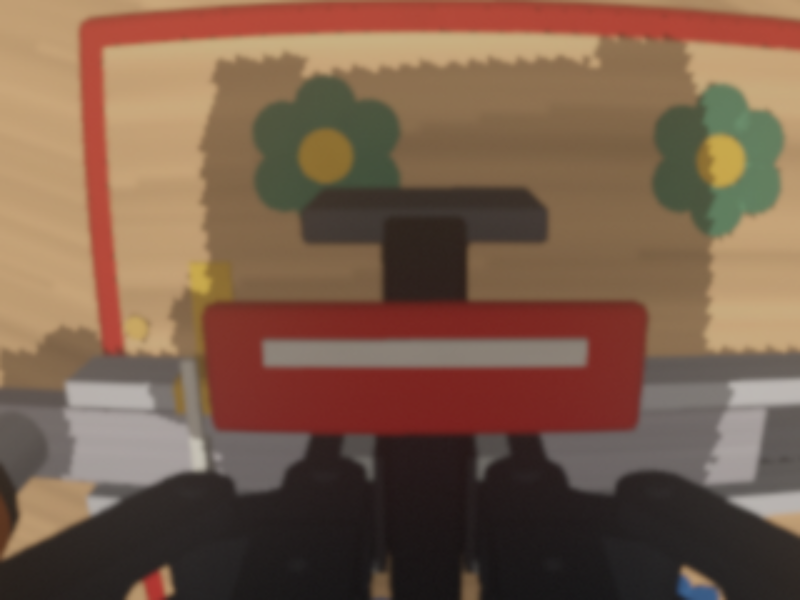

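The view shows the cam against the fingers at (425,370), with the pointer at (190,390) on the band. I'll check the cam face position by ray: the near bridge edge at crop v≈430.

```bash
python3 - <<'E'
from h import *
c=robot.calibration("wrist");K,R,t=[np.array(c[k]) for k in"KRt"];a=np.radians(19.84)
def fe(u,v,z):
    q=np.array([u-K[0,2],v-K[1,2]])/K[0,0];r=np.hypot(*q);d=R.T@np.array([*(np.sin(r)*q/r),np.cos(r)]);o=-R.T@t
    w=(o+d*(z-o[2])/d[2])[:2]-[.5927,-.0096];return w@[np.cos(a),np.sin(a)],w@[-np.sin(a),np.cos(a)]
f=lambda x,y,z:print(x,y,z,fe(150+x/2.5,90+y/2.5,z))
f(425,431,.077);f(425,431,.071);f(425,305,.077);f(425,243,.069);f(425,188,.069)
f(190,370,.039);f(195,460,.039);f(175,390,.038)
E
```

```text
425 431 0.077 (np.float64(0.02769888271607808), np.float64(0.038373488640650155))
425 431 0.071 (np.float64(0.02481170119691163), np.float64(0.038373639615007636))
425 305 0.077 (np.float64(0.04900247185008838), np.float64(0.03833461508082565))
425 243 0.069 (np.float64(0.05701516312163388), np.float64(0.038312300198887025))
425 188 0.069 (np.float64(0.06591801851741026), np.float64(0.03829483247097309))
190 370 0.039 (np.float64(0.023155705646188282), np.float64(0.08924665054810339))
195 460 0.039 (np.float64(0.0011105284604484428), np.float64(0.09060373028669663))
175 390 0.038 (np.float64(0.017930890451934883), np.float64(0.0936372790754444))
```

The cam face is at 25 mm or more, so it is closed. The pointer is within 1–2 mm of the mark and the grip is firm, so I'm handing in.

```bash
python3 -m pendant '[0,0,0,0,0,0,1,0,0,0,0,0,0,1]'; python3 -c "
from rig import robot
print(robot.sign_off())"
```

```text
time: 10.7
position: [0.5937, 0.0317, 0.0467]
orientation: [[0.942, 0.337, -0.002], [0.337, -0.942, -0.001], [-0.002, 0.0, -1.0]]
wrist_force: [-8.2, -6.2, 8.6]
width: 0.0127
gripper_force: 62.3
the job is handed in; nothing more can be done
None
```

I handed the job in at 10.7 s: by my measurements the cap is home, the cam lever is closed, and the gripper still holds the leg with the pointer within about 2 mm of the mark; the arm stayed clear of the bystanders, and the sign-off returned no verdict.

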